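# Step the lock-barrel dial back one notch

## Robot

A 6-joint arm with a two-finger parallel gripper is mounted at the origin on the work surface. World frame = base frame: x ahead of the robot, y to its left, z up, the work surface at z = 0. Lengths are in mm, angles in degrees, forces in N, time in s.
With the tool pointing down it reaches from about 350 to 850 mm from the base axis. Payload 8.1 kg.
Tool frame: the origin (TCP) lies between the finger pads; the fingertips stand 11 mm ahead of it and the grasp point (between the pads) lies 8 mm behind it; z points along the fingers, y is the line along which they close (so a half turn about z gives the same grasp; the last joint's range is limited). The gripper opens to 85 mm and grips with 20 to 120 N. Pads are 22 mm wide; open, the fingers measure 114 mm over their backs; the gripper's body (76 mm by 85 mm) begins 54 mm behind the grasp point. The pads swing forward as they close: fully open they stand 13 mm farther back than shut.
Start: joints at [-78.346, 7.471, 85.268, -0, 87.261, -4.893], TCP at [170.901, -575.15, 242.292] pointing down, gripper open.
Joint ranges: [-169.43, 169.43], [-51.17, 129.36], [1.28, 143.12], [-76.62, 256.62], [0, 156.53], [-152.29, 152.29]. Speed limits (degrees/s): [136.94, 136.94, 159.86, 180, 180, 180].

## Interface

Orientations are given as [roll, pitch, yaw] about the fixed x, y, z axes, in that order (R = Rz(yaw) Ry(pitch) Rx(roll)).
In Python, from bench import r, snapshot, get_calibration gives the robot as it stands.
- The arm moves only by the tool step_arm, never from a script. Its argument "rows" is a list of rows, each a list of 2 entries, a list of its own where there are three numbers: the shift along the tool's x, y, z in mm, then the turn about the tool's z in degrees. In form: [[[tx, ty, tz], yaw], ...]. A call has 1 to 12 rows; each row is the pose to reach, as a shift and turn from the pose commanded when the call began, along the tool's axes at that moment; what a row does not reach only later rows make up. A row lasts 1/10 s, in which the tool goes at most 50 mm and 8.59 degrees, less where a joint would pass 70% of its speed; a pose out of reach is approached as far as the arm can. A call with a gripper value outside its range is refused whole. "fingers" is the opening, from 0 (shut) to 1 (fully open), set as the call begins (left out, the last holds). The fingers move at their own pace and stop on an object; "squeeze" is the grip in N (left out, the last holds). Time passes only in rows, so rows that repeat a pose let the fingers close. It gives the time, the measured TCP pose, the force, the opening and the grip force at its end, in the units of the state.
- r.sense(): the state, without advancing time (a new reading comes with each control period).
- snapshot(name): name is "scene" or "top" or "wrist"; returns the picture (480x640x3 uint8, blue, green, red); there is no depth.
- get_calibration(name): a dict with "fovy" (degrees; the focal length in pixels is half the picture's height over the tangent of half this angle, whatever the lens; pixels are square), "cx", "cy" (the principal point, pixels), "dist" ([k1, k2, p1, p2, k3] as OpenCV has them; the pictures are not rectified), "eye" and "orientation" of the camera in the world. Camera axes: x right, y up, looking along -z (the intrinsics and any distortion apply to the point x, -y, -z); pixel columns grow to the right and rows downward; lengths in mm; the calibration is good to about 2 mm. A picture is of the moment at which its call begins: read the wrist's pose just before it. get_calibration takes no time and is no camera call; for the wrist camera it gives the pose at the moment of the call.
- r.hand_in(): hands the job in; it is judged then, once.
The state is a dict: "time": time; "joint_pos": joint angles; "qd": joint speeds; "joint_efforts": joint torques, N m; "tool_pos": TCP position; "tcp_rot": TCP orientation; "ft_force": force on the tool from outside, world axes, zero at the start; "wrist_torque": the same for the moment, N m; "finger_gap": finger opening in mm; "grip_force": force on a finger pad.
Only numpy, scipy, OpenCV 4.12 (cv2) and the standard library are available. Lean on these libraries where they do the work, as an engineer would, in place of code of your own. Each camera call takes 0.05 s, during which the arm holds its last target. There are 200 camera calls.

## Task

The indexing dial has been fed one notch too far. With a fingertip, push the pawl's red spur outward to lift the pawl clear of the teeth, push the dial backward (clockwise seen from above) by one notch, then push the spur upright again so that the pawl sits fully down in the new notch. Leave the lock barrels standing in their rings on the dial, and leave the things lying on the table alone.

Things in the scene. Friction and masses are not known exactly. Their poses are not given: they have to be found in the camera images.
- station: the whole indexing fixture, bolted to the table: round grey base, dark steel dial with bright teeth and pawl block. Origin: on the table under the dial's axis; z up; its +y axis points horizontally from the dial's axis to the pawl. It does not move
- dial_centre (a point): point on the dial's upright axis at the height of the dial's top face (52 mm above the table). The dial is a disc of radius 132 mm that turns about this axis, with a low bright hub (radius 28 mm, 18 mm high) and, round its rim (radius 106 to 130 mm), 12 saw teeth standing up 13 mm, one every 30 degrees. Each tooth has an upright face and a ramp; the flat notch floors between them are 22 mm long
- dial (a joint): turn of the dial in rad: 0 near the start, growing as the dial turns BACKWARD = clockwise seen from above; one notch is 0.5236 (30 degrees). It turns stiffly (0.25 N m, about 3 N at a post) and stays where it is left. With the pawl down it cannot go backward more than about 0.04 from a notch's middle; the pawl drops fully in within 0.04 of a notch's middle, and short of that it rests on the ramp
- post0_top (a point): centre of the top of a white upright pin fixed to the dial, opposite the pawl at the start: diameter 14 mm, 50 mm tall above the dial's top face, its axis 80 mm from the dial's axis. Made for pushing the dial round
- post1_top (a point): centre of the top of a white upright pin fixed to the dial, 60 degrees clockwise of the pawl at the start: diameter 14 mm, 50 mm tall above the dial's top face, its axis 80 mm from the dial's axis. Made for pushing the dial round
- post2_top (a point): centre of the top of a white upright pin fixed to the dial, 60 degrees counter-clockwise of the pawl at the start: diameter 14 mm, 50 mm tall above the dial's top face, its axis 80 mm from the dial's axis. Made for pushing the dial round
- pawl (a joint): lift of the pawl in rad: 0 = nose fully down in a notch, growing as the nose rises; clear of the teeth above 0.3, end stop at 1.15. A stiff hinge (0.08 N m, about 3 N at 25 mm above the hinge) keeps it at whatever angle it is left
- pawl_hinge (a point): middle of the pawl's level hinge pin, 170 mm from the dial's axis and 80 mm above the table, in a grey block 46 mm wide whose two cheeks reach 90 mm above the table. The pawl is an L: a dark bar 14 mm wide runs from here 59 mm towards the dial's axis with its top 5 mm above the hinge, and ends in the nose; the red spur stands straight up from here
- pawl_spur (a point): centre of the top end of the pawl's red finger spur, a plate 26 mm wide, 6 mm thick, reaching 62 mm above the hinge (142 mm above the table when the pawl is down). Pushing the spur horizontally away from the dial's axis lifts the nose and leans the spur outward; pushing it back until it stands upright lowers the nose. The red part begins 12 mm above the hinge
- pawl_nose (a point): middle of the underside of the pawl's nose (10 mm wide along the rim, 14 mm radially), 52 mm inward of the hinge and 27.5 mm below it when down
- barrel0_mid (a point): centre (half-way up) of a loose steel lock barrel, diameter 24 mm with a 29 mm head, 50 mm tall, 0.08 kg, standing on the dial in a purple ring; it rides along with the dial and is not to be taken out
- nest0 (a point): centre of the floor of the purple ring (outside diameter 39 mm, 14 mm high, on the dial 80 mm from its axis) that holds lock barrel 0
- barrel1_mid (a point): centre (half-way up) of a loose steel lock barrel, diameter 24 mm with a 29 mm head, 50 mm tall, 0.08 kg, standing on the dial in a purple ring; it rides along with the dial and is not to be taken out
- nest1 (a point): centre of the floor of the purple ring (outside diameter 39 mm, 14 mm high, on the dial 80 mm from its axis) that holds lock barrel 1
- barrel2_mid (a point): centre (half-way up) of a loose steel lock barrel, diameter 24 mm with a 29 mm head, 50 mm tall, 0.08 kg, standing on the dial in a purple ring; it rides along with the dial and is not to be taken out
- nest2 (a point): centre of the floor of the purple ring (outside diameter 39 mm, 14 mm high, on the dial 80 mm from its axis) that holds lock barrel 2
- handle_mid (a point): bystander: grey car door handle lying flat on the table, 180 x 30 x 24 mm; point at its middle
- jar_mid (a point): bystander: amber jar, diameter 60 mm, 70 mm tall, on the table; point at its middle
- driver_grip (a point): bystander: screwdriver with an orange handle, about 0.2 m long, lying on the table; point on its handle
- gauge_mid (a point): bystander: steel step gauge block, 50 x 80 x 42 mm, on the table; point at 15 mm height in its middle

How it is judged (in metres and radians):
On the way, in this order (a step that is already met when the one before it is completed fails the run):
1. the fingers on the fixture lift the pawl well clear of the teeth (above 0.4 rad) with the dial still at its first notch (value of joint pawl above 0.4 rad and value of joint dial between -0.15 and 0.15 rad and contact force between the fingers and station above 0.1 N), for 0.02 s.
2. the dial has been turned backward to the next notch (above 0.41 rad) (value of joint dial above 0.41 rad), for 0.1 s.
At the end, for the whole second after the job is handed in: the pawl is down in the next notch (within 0.06 rad of fully down), the dial rests one notch back (0.41 to 0.60 rad), every lock barrel stands in its own ring (within 8 mm of the ring's centre, tilted less than 0.2 rad), and nothing on the table has shifted more than 30 mm (value of joint pawl below 0.06 rad and value of joint dial between 0.41 and 0.6 rad and velocity of joint dial between -0.05 and 0.05 rad/s and horizontal distance between barrel0_mid and nest0 below 0.008 m and horizontal distance between barrel1_mid and nest1 below 0.008 m and horizontal distance between barrel2_mid and nest2 below 0.008 m and angle between each of barrel0_mid, barrel1_mid, barrel2_mid's own z axis and vertical below 0.2 rad and distance of each of handle_mid, jar_mid, driver_grip, gauge_mid from where it was at the start of the episode below 0.03 m); the robot touches nothing.
It fails at once if a lock barrel is lifted out of its ring (more than 15 mm up) (height (world z) of any of barrel0_mid, barrel1_mid, barrel2_mid above 0.092 m).
It fails at once if a lock barrel is knocked over (tilted more than 0.4 rad) (angle between any of barrel0_mid, barrel1_mid, barrel2_mid's own z axis and vertical above 0.4 rad).
It fails at once if a thing lying on the table is shifted by more than 30 mm (distance of any of handle_mid, jar_mid, driver_grip, gauge_mid from where it was at the start of the episode above 0.03 m).
It also fails if it takes over 58 s, if anything falls off the work surface, if the arm or the gripper's body presses on something with over 40 N, if the wrist force passes 120 N, or if a joint passes its speed limit or range.

## Working session

There is one attempt and no reset: what is moved stays moved. The work goes in short steps, Python scripts to look and compute and a tool call to move; the robot and the scene stay as the last step left them, time stands still between calls to the robot, and variables do not carry over. Pictures are saved under pics/ and viewed, at most 10 in all, crops included, and the job is handed in when it is done.

Besides the shell and the picture viewer there is one more tool, called after "Emit:" by a JSON object that holds its "name" and its "arguments", one argument or row to a line. step_arm: Moves the arm, as the interface text tells. Its arguments: {"type":"object","properties":{"rows":{"type":"array"},"fingers":{"type":"number"},"squeeze":{"type":"number"}},"required":["rows"]}

```bash
mkdir -p pics
python3 - <<'E'
from bench import r, snapshot, get_calibration
import cv2
s=r.sense(); print(s['tool_pos'],s['tcp_rot'],s['finger_gap'],s['time'])
for n in ('scene','top'):
    cv2.imwrite(f'pics/{n}0.png',snapshot(n)); print(n,get_calibration(n))
E
```

```text
[ 170.78854331 -574.62593784  241.21980377] [-1.79891675e+02 -9.76226464e-03  1.65463256e+01] 85.14497795901134 0.0
scene {'fovy': 50.296087062937445, 'cx': 320.77643934350743, 'cy': 240.173990617137, 'dist': array([0.0402915, 0.       , 0.       , 0.       , 0.       ]), 'eye': array([1123.64056985, -390.1744687 , 1003.58618023]), 'orientation': array([38.9351307 ,  0.64224618, 56.3462407 ])}
top {'fovy': 50.072508512039505, 'cx': 317.50333724912514, 'cy': 242.0185567330445, 'dist': array([0.0049103, 0.       , 0.       , 0.       , 0.       ]), 'eye': array([ 362.83437478,  -14.66170323, 1456.50379463]), 'orientation': array([  6.533189  ,   0.19406883, -89.76452923])}
```

View pics/scene0.png

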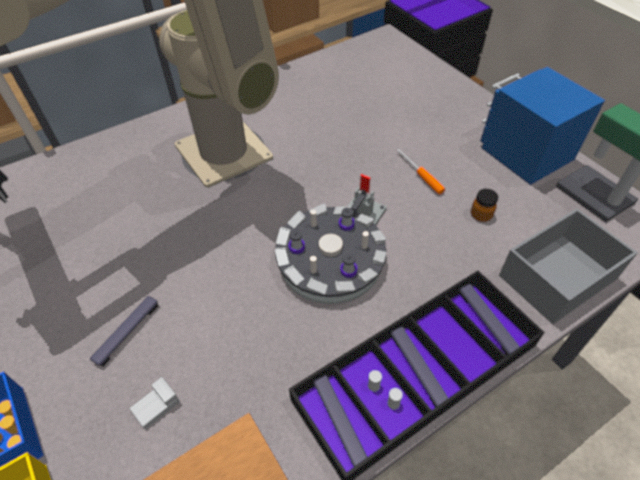

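View pics/top0.png

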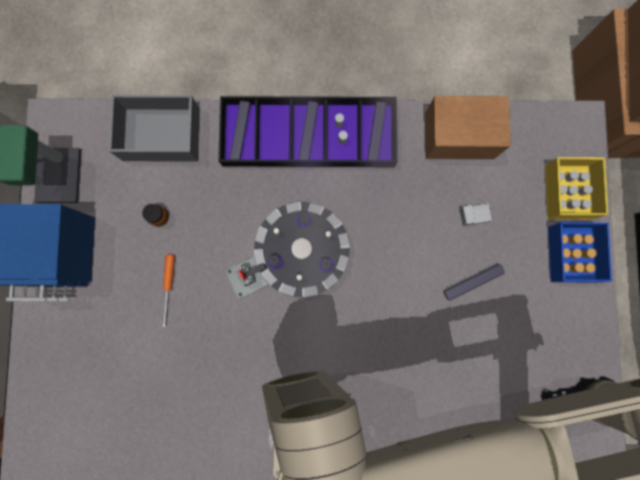

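The scene view shows the dial hub at about (331,244) and the red spur at (365,183). In the top view the hub is at (302,248), the spur at (243,275), and the posts at about (276,231), (328,234) and (299,277). I'll zoom both for finer pixels.

```bash
cat > h.py <<'E'
import numpy as np, cv2
from scipy.spatial.transform import Rotation as R
def ray(c,uv):
    f=240/np.tan(np.radians(c['fovy']/2)); K=np.array([[f,0,c['cx']],[0,f,c['cy']],[0,0,1.]])
    x,y=cv2.undistortPoints(np.array([[uv]],float),K,np.array(c['dist'],float))[0,0]
    return np.array(c['eye']),R.from_euler('xyz',c['orientation'],degrees=True).apply([x,-y,-1])
def plane(c,uv,z):
    e,d=ray(c,uv); return e+d*(z-e[2])/d[2]
def tri(*cu):
    A=np.zeros((3,3));b=np.zeros(3)
    for c,uv in cu:
        e,d=ray(c,uv); d=d/np.linalg.norm(d); P=np.eye(3)-np.outer(d,d); A+=P;b+=P@e
    return np.linalg.solve(A,b)
def proj(c,p):
    f=240/np.tan(np.radians(c['fovy']/2)); K=np.array([[f,0,c['cx']],[0,f,c['cy']],[0,0,1.]])
    q=R.from_euler('xyz',c['orientation'],degrees=True).inv().apply(np.array(p)-c['eye'])*[1,-1,-1]
    return cv2.projectPoints(q.reshape(1,3),np.zeros(3),np.zeros(3),K,np.array(c['dist'],float))[0][0,0]
E
python3 - <<'E'
from h import *
from bench import get_calibration as g
a=cv2.imread('pics/scene0.png')[165:305,260:400]; b=cv2.imread('pics/top0.png')[190:310,220:360]
a=cv2.resize(a,(400,400),interpolation=cv2.INTER_CUBIC); b=cv2.resize(b,(400,343),interpolation=cv2.INTER_CUBIC)
o=np.zeros((400,800,3),np.uint8);o[:,:400]=a;o[:343,400:]=b;cv2.imwrite('pics/zoom.png',o)
S,T=g('scene'),g('top')
print(tri((S,(331,244)),(T,(302,248))),plane(T,(302,248),70),plane(S,(331,244),70))
for n,c in (('scene',S),('top',T)):
    im=cv2.imread(f'pics/{n}0.png').astype(int); m=(im[...,2]>120)&(im[...,1]<70)&(im[...,0]<80)
    m[:165]=0;m[310:]=0;m[:,:220]=0;m[:,400:]=0
    y,x=np.nonzero(m);print(n,len(x),x.mean(),y.mean(),x.min(),x.max(),y.min(),y.max())
E
```

```text
[506.83022195  34.53254943  61.89645744] [505.11236239  32.67522866  70.        ] [512.90927968  32.50430795  70.        ]
scene 24 365.625 179.125 361 369 175 191
top 14 241.5 274.5 240 243 271 278
```

View pics/zoom.png

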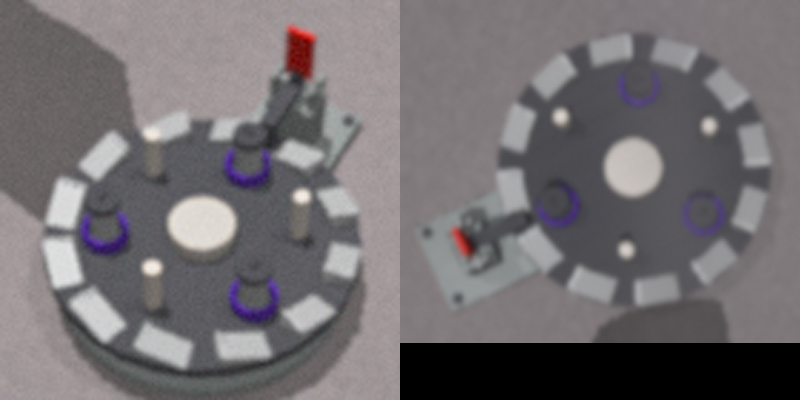

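The zoom shows the hub, three posts and the spur clearly. The pawl is to the left and slightly down in the top view, so post1 is upper-left, post2 at the bottom and post0 on the right.

Run:
```python
from h import *
from bench import get_calibration as g
from scipy.optimize import least_squares
S,T=g('scene'),g('top')
sz=lambda u,v:(260+u/2.857,165+v/2.857); tz=lambda u,v:(220+(u-400)/2.857,190+v/2.857)
D={'hub':((202,219),(633,167)),'p0':((152,266),(709,125)),'p1':((302,195),(561,117)),'p2':((152,133),(626,249)),'spur':((301,32),(461,241))}
for k,(a,b) in D.items(): print(k,tri((S,sz(*a)),(T,tz(*b))).round(1))
def model(p):
    x,y,t=p; c=np.array([x,y,0]); u=lambda a:np.array([np.cos(t+np.radians(a)),np.sin(t+np.radians(a)),0])
    Z=np.array([0,0,1])
    return {'hub':c+70*Z,'p0':c+80*u(180)+102*Z,'p1':c+80*u(-60)+102*Z,'p2':c+80*u(60)+102*Z,'spur':c+170*u(0)+141*Z}
def res(p):
    m=model(p);o=[]
    for k,(a,b) in D.items(): o+=list(proj(S,m[k])-sz(*a))+list(proj(T,m[k])-tz(*b))
    return np.array(o)
s=least_squares(res,[506,33,np.radians(115)]);print(s.x[:2],np.degrees(s.x[2]));print(res(s.x).reshape(-1,4).round(1))
for k,v in model(s.x).items():print(k,v.round(1))
```

```text
hub [504.8  35.3  68.2]
p0 [541.4 -36.5  97.9]
p1 [548.8 102.2  97.4]
p2 [425.3  39.7  98. ]
spur [430.5 186.9 137.9]
[506.32054241  34.44617774] 116.52670355881536
[[-0.6  0.2 -0.2 -0.9]
 [-0.7 -0.7 -0.2 -0.7]
 [-0.6 -0.5 -0.4 -1.2]
 [-0.3 -0.7 -0.2 -0.7]
 [-0.8 -0.8 -0.6 -0.4]]
hub [506.3  34.4  70. ]
p0 [542.  -37.1 102. ]
p1 [550.4 101.2 102. ]
p2 [426.5  39.3 102. ]
spur [430.4 186.5 141. ]
```

Emit:
{"name": "step_arm", "arguments": {
  "rows": [
    [[31,-23,0],-4],
    [[62,-47,0],-8],
    [[93,-70,0],-13],
    [[125,-93,0],-18],
    [[156,-117,0],-23],
    [[187,-140,0],-28],
    [[218,-163,0],-33],
    [[250,-187,0],-38],
    [[281,-210,0],-43],
    [[312,-233,0],-47],
    [[343,-257,0],-51],
    [[374,-280,0],-55]
  ],
  "fingers": 0
}}

```text
time: 1.3
tool_pos: [450.2, -198.6, 242.0]
tcp_rot: [-180.0, -0.0, 71.7]
ft_force: [0.5, -1.0, -0.3]
finger_gap: -0.2
grip_force: 0.0
```

Emit:
{"name": "step_arm", "arguments": {
  "rows": [
    [[33,-12,0],-5],
    [[67,-23,0],-9],
    [[100,-35,0],-13],
    [[134,-46,0],-18],
    [[167,-58,0],-22],
    [[200,-69,0],-27],
    [[234,-81,0],-31],
    [[268,-93,0],-36],
    [[301,-104,0],-41],
    [[334,-116,0],-45],
    [[334,-116,0],-45]
  ]
}}

```text
time: 2.4
tool_pos: [444.5, 156.7, 241.8]
tcp_rot: [-180.0, -0.1, 116.9]
ft_force: [0.4, 0.7, -0.2]
finger_gap: 0.1
grip_force: 0.0
```

Run:
```python
from bench import r, snapshot, get_calibration as g
from h import *
s=r.sense();print(s['tool_pos'],s['tcp_rot'],s['joint_pos'])
W=g('wrist');print(W)
im=snapshot('wrist')
C=np.array([506.3,34.4,0]);t=np.radians(116.5);u=np.array([np.cos(t),np.sin(t),0])
for p in (C+170*u+[0,0,142],C+[0,0,70],s['tool_pos']+np.array([0,0,-11.])):
    q=proj(W,p);print(q);cv2.circle(im,tuple(int(v) for v in q),4,(0,255,0),1)
cv2.imwrite('pics/w1.png',im)
```

```text
[444.52796219 156.6690762  241.84144817] [-1.79981870e+02 -8.85458064e-02  1.16898831e+02] [ 1.31164762e+01 -1.28317983e+01  1.04984224e+02  8.17328462e-02
  8.78862788e+01 -1.37854107e+01]
{'fovy': 60.3153796842683, 'cx': 314.86576858246195, 'cy': 232.41046467168795, 'dist': array([-0.02815966,  0.        ,  0.        ,  0.        ,  0.        ]), 'eye': array([406.9427433 , 231.58816765, 373.96117754]), 'orientation': array([-19.05550804,  -0.09081601,  26.9068919 ])}
[315.22436204 183.90131159]
[313.5858156  357.89599131]
[313.30681015 314.85437827]
```

View pics/w1.png

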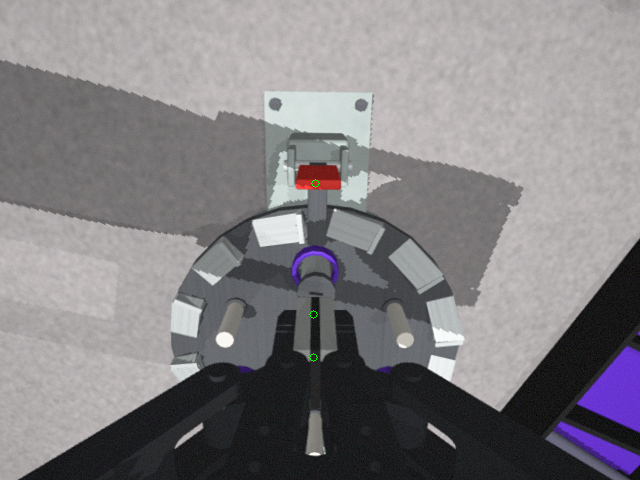

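The wrist view matches the fit: the spur top sits at (319,184) against a predicted (315,184). The bar and block are clear, so I'll descend and push outward.

Emit:
{"name": "step_arm", "arguments": {
  "rows": [
    [[0,0,30],0],
    [[0,0,60],0],
    [[0,0,90],0],
    [[0,0,112],0],
    [[0,0,120],0],
    [[5,0,120],0],
    [[10,0,120],0],
    [[15,0,120],0],
    [[19,0,120],0],
    [[22,0,120],0],
    [[25,0,120],0],
    [[25,0,120],0]
  ]
}}

```text
time: 3.65
tool_pos: [434.5, 176.0, 122.8]
tcp_rot: [179.9, 0.0, 116.6]
ft_force: [-0.4, -1.1, 0.1]
finger_gap: 0.1
grip_force: 0.3
```

Emit:
{"name": "step_arm", "arguments": {
  "rows": [
    [[5,0,0],0],
    [[10,0,0],0],
    [[13,0,0],0],
    [[16,0,0],0],
    [[19,0,0],0],
    [[22,0,0],0],
    [[22,0,0],0]
  ]
}}

```text
time: 4.35
tool_pos: [424.0, 195.8, 122.2]
tcp_rot: [-180.0, -0.0, 116.6]
ft_force: [-0.3, -0.3, 0.3]
finger_gap: -0.4
grip_force: 0.2
```

Run:
```python
from bench import r, snapshot, get_calibration as g
import cv2
print(r.sense()['ft_force'],r.sense()['tool_pos'])
a=snapshot('wrist')[60:360,160:480]; b=cv2.resize(snapshot('scene')[150:270,280:420],None,fx=2.5,fy=2.5,interpolation=2)
cv2.imwrite('pics/w2.png',cv2.hconcat([a,b]))
```

```text
[-0.3155429  -0.34664215  0.30851022] [423.96453659 195.80555773 122.2064717 ]
```

View pics/w2.png

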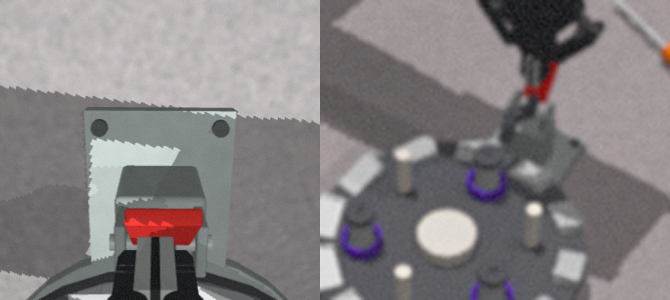

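Run:
```python
from bench import r, get_calibration as g
from h import *
W=g('wrist');C=np.array([506.3,34.4,0]);t=np.radians(116.5);u=np.array([np.cos(t),np.sin(t),0]);Z=np.array([0,0,1.])
for a in (0,.2,.4,.5,.6,.7,.8,.9):
    e=np.cos(a)*Z+np.sin(a)*u; n=np.cos(a)*u-np.sin(a)*Z
    H=C+170*u+80*Z
    print(a,[round(proj(W,H+h*e+k*n)[1]-60) for h,k in ((12,3),(62,3),(62,-3))])
```

```text
0 [248, 324, 339]
0.2 [243, 289, 307]
0.4 [237, 251, 270]
0.5 [235, 232, 251]
0.6 [232, 213, 231]
0.7 [229, 195, 213]
0.8 [227, 179, 195]
0.9 [225, 164, 178]
```

The fingers are in front of the red spur, whose outer top edge is at row ~208 of the crop. By projection that is a lift of about 0.62 rad. I'll retract, rise and go to post0.

Emit:
{"name": "step_arm", "arguments": {
  "rows": [
    [[-10,0,0],0],
    [[-12,0,-40],0],
    [[-12,0,-80],0],
    [[-20,0,-100],-6],
    [[-52,4,-100],-14],
    [[-86,8,-100],-22],
    [[-120,12,-100],-30],
    [[-154,16,-100],-38],
    [[-188,20,-100],-46],
    [[-222,24,-100],-54],
    [[-250,28,-100],-62],
    [[-269,30,-100],-70]
  ]
}}

```text
time: 5.65
tool_pos: [572.2, -34.5, 222.1]
tcp_rot: [-180.0, -0.0, -173.2]
ft_force: [-0.4, -0.2, -0.4]
finger_gap: -0.1
grip_force: 0.0
```

Emit:
{"name": "step_arm", "arguments": {
  "rows": [
    [[0,0,0],-5],
    [[0,0,0],-5]
  ]
}}

```text
time: 5.85
tool_pos: [571.5, -33.2, 222.0]
tcp_rot: [180.0, -0.0, -168.5]
ft_force: [0.3, -0.1, -0.2]
finger_gap: -0.2
grip_force: 0.0
```

Run:
```python
from bench import r, snapshot, get_calibration as g
from h import *
s=r.sense();print(s['tool_pos'],s['tcp_rot'])
W=g('wrist');a=snapshot('wrist')
C=np.array([506.3,34.4,0]);t=np.radians(116.5)
for ang,rr,z in ((180,80,102),(60,80,102),(-60,80,102),(0,80,102),(120,80,102),(-120,80,102)):
    q=proj(W,C+[rr*np.cos(t+np.radians(ang)),rr*np.sin(t+np.radians(ang)),z]);print(ang,q.round())
    cv2.circle(a,tuple(int(v) for v in q),4,(0,255,0),1)
cv2.imwrite('pics/w3.png',a); cv2.imwrite('pics/top1.png',snapshot('top'))
```

```text
[571.49992917 -33.15500284 221.96773261] [ 1.79976818e+02 -2.90299055e-02 -1.68460965e+02]
180 [319. 181.]
60 [498.   7.]
-60 [523. 236.]
0 [578. 114.]
120 [356.  46.]
-120 [403. 265.]
```

View pics/w3.png

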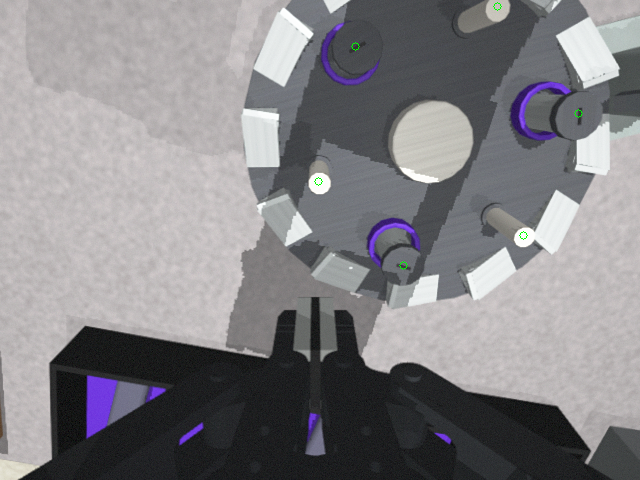

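The projected post and barrel tops land on the real ones: post0 at (319,181) and the near barrel at (403,265). The finger lane to post0 is free, so I'll descend and push most of the way.

Emit:
{"name": "step_arm", "arguments": {
  "rows": [
    [[0,0,35],0],
    [[0,0,70],0],
    [[0,0,105],0],
    [[0,0,125],0],
    [[0,0,133],0],
    [[6,0,133],0],
    [[12,0,133],0],
    [[18,0,133],0],
    [[24,0,133],0],
    [[30,0,133],0],
    [[34,0,133],0],
    [[34,0,133],0]
  ]
}}

```text
time: 7.15
tool_pos: [538.7, -39.0, 91.0]
tcp_rot: [-179.9, 0.2, -168.5]
ft_force: [1.0, -0.7, 0.1]
finger_gap: 0.3
grip_force: 0.6
```

Emit:
{"name": "step_arm", "arguments": {
  "rows": [
    [[5,0,0],0],
    [[9,0,0],0],
    [[12,0,0],0],
    [[12,0,0],0]
  ]
}}

```text
time: 7.55
tool_pos: [525.9, -41.0, 89.3]
tcp_rot: [180.0, -0.0, -168.5]
ft_force: [1.7, -0.1, 0.4]
finger_gap: 0.0
grip_force: 0.9
```

```bash
cat > dial.py <<'E'
from bench import r, snapshot, get_calibration as g
from h import *
s=r.sense();print(s['tool_pos'],s['ft_force'],s['time'])
# dial angle: fit wrist white posts (bright blobs) to the known circle
W=g('wrist');a=snapshot('wrist');import sys
cv2.imwrite(sys.argv[1],a)
C=np.array([506.3,34.4,0])
h=cv2.cvtColor(a,cv2.COLOR_BGR2HSV)
g_=a.min(2)
for k,base in (('p0',296.5),('p1',56.5),('p2',176.5)):
    best=[]
    for q in np.arange(0,.7,.005):
        al=np.radians(base)-q
        P=C+[80*np.cos(al),80*np.sin(al),102]
        poly=np.array([proj(W,P+[7*np.cos(b),7*np.sin(b),0]) for b in np.linspace(0,6.28,16)]).round().astype(np.int32)
        m=np.zeros(g_.shape,np.uint8);cv2.fillPoly(m,[poly],1)
        n=m.sum(); best.append((g_[m>0].mean() if n>60 else 0,q))
    b=max(best);print(k,round(b[0]),round(b[1],3),[round(q,3) for v,q in best if v>b[0]-8][:6])
E
python3 dial.py pics/w4.png
```

```text
[525.91860219 -41.00067755  89.3244027 ] [ 1.6536482  -0.12597353  0.42120192] 7.55
p0 243 0.43 [np.float64(0.42), np.float64(0.425), np.float64(0.43), np.float64(0.435), np.float64(0.44)]
p1 191 0.03 [np.float64(0.03), np.float64(0.035), np.float64(0.04), np.float64(0.045), np.float64(0.05), np.float64(0.055)]
p2 0 0.695 [np.float64(0.0), np.float64(0.005), np.float64(0.01), np.float64(0.015), np.float64(0.02), np.float64(0.025)]
```

View pics/w4.png

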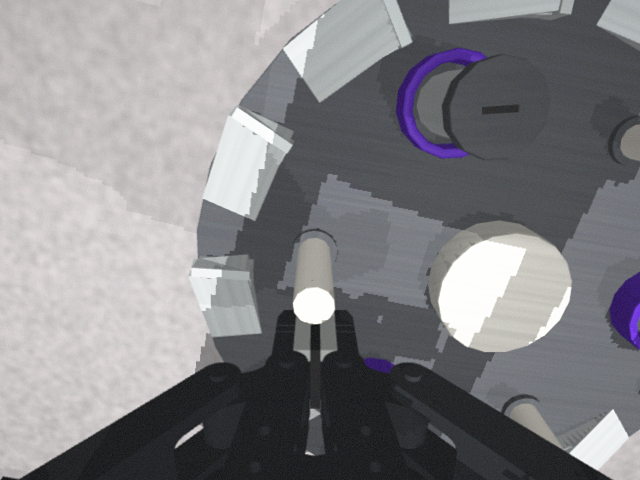

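Post0 touches the finger at (314,305) and the fit puts the dial at 0.43 rad. About 7.5 mm is left.

Emit:
{"name": "step_arm", "arguments": {
  "rows": [
    [[3,0,0],0],
    [[6,0,0],0],
    [[7.5,0,0],0],
    [[7.5,0,0],0],
    [[7.5,0,0],0]
  ]
}}

```text
time: 8.1
tool_pos: [518.4, -42.7, 88.9]
tcp_rot: [180.0, -0.1, -168.5]
ft_force: [0.0, 0.3, -0.0]
finger_gap: -0.3
grip_force: 0.5
```

```bash
python3 dial.py pics/w5.png
```

```text
[518.44502689 -42.67059656  88.9420807 ] [ 0.02460831  0.30130636 -0.00209061] 8.1
p0 242 0.53 [np.float64(0.515), np.float64(0.52), np.float64(0.525), np.float64(0.53), np.float64(0.535), np.float64(0.54)]
p1 187 0.035 [np.float64(0.035), np.float64(0.04), np.float64(0.045), np.float64(0.05), np.float64(0.055), np.float64(0.06)]
p2 0 0.695 [np.float64(0.0), np.float64(0.005), np.float64(0.01), np.float64(0.015), np.float64(0.02), np.float64(0.025)]
```

The dial reads about 0.53 rad, one notch. I'll retreat, rise and go round to the outer side of the spur.

Emit:
{"name": "step_arm", "arguments": {
  "rows": [
    [[-10,0,0],0],
    [[-12,0,-40],0],
    [[-12,0,-85],0],
    [[-12,10,-130],4],
    [[-4,45,-135],12],
    [[4,80,-135],20],
    [[12,117,-135],28],
    [[20,154,-135],36],
    [[28,191,-135],44],
    [[36,228,-135],52],
    [[46,268,-135],60],
    [[58,310,-135],68]
  ]
}}

```text
time: 9.35
tool_pos: [401.6, 247.6, 224.3]
tcp_rot: [-180.0, 0.0, 123.9]
ft_force: [0.5, 0.5, -0.1]
finger_gap: -0.3
grip_force: 0.0
```

Emit:
{"name": "step_arm", "arguments": {
  "rows": [
    [[0,0,0],7],
    [[0,0,0],7]
  ]
}}

```text
time: 9.55
tool_pos: [401.6, 247.3, 224.2]
tcp_rot: [-180.0, 0.0, 117.3]
ft_force: [-0.3, -1.5, -0.3]
finger_gap: 0.4
grip_force: 0.0
```

Run:
```python
from bench import r, snapshot
import cv2
s=r.sense();print(s['tool_pos'],s['tcp_rot'])
a=snapshot('wrist');t=cv2.resize(snapshot('top')[190:310,220:340],(400,400),interpolation=2)
cv2.imwrite('pics/w6.png',cv2.hconcat([cv2.resize(a[:480,120:520],(333,400)),t]))
```

```text
[401.62194159 247.34738572 224.2248283 ] [-1.79971342e+02  2.79247339e-02  1.17268804e+02]
```

View pics/w6.png

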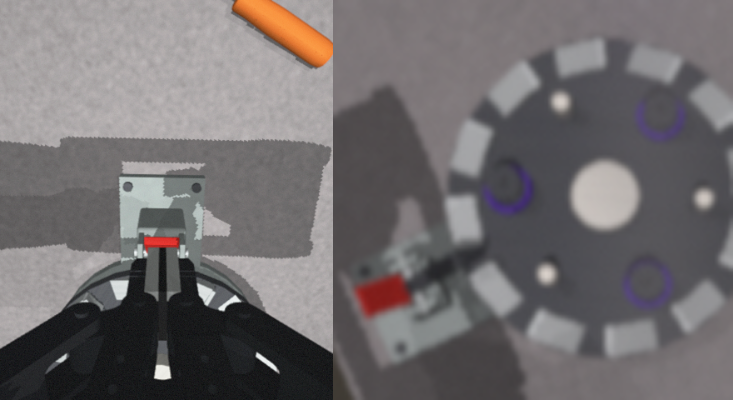

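The spur leans outward: it shows red at (162,242) in the wrist half, with its outer end at (356,300) in the top half. I'll check its extent before descending.

Run:
```python
from bench import r, snapshot, get_calibration as g
from h import *
C=np.array([506.3,34.4,0]);t=np.radians(116.5);u=np.array([np.cos(t),np.sin(t),0]);Z=np.array([0,0,1.])
T,W=g('top'),g('wrist')
print('radius outer end',[(plane(T,(226.9,280),z)-C)@u for z in (110,120,130)], 'tcp r',(r.sense()['tool_pos']-C)@u)
for a in (.5,.6,.7,.8,.9,1,1.1):
    e=np.cos(a)*Z+np.sin(a)*u; n=np.cos(a)*u-np.sin(a)*Z;H=C+170*u+80*Z
    print(a,[proj(c,H+h*e+k*n).round(1)[i] for c,i in ((W,1),(T,0)) for h,k in ((62,3),(62,-3))],'top r',(170*u+62*e+3*n)@u)
```

```text
radius outer end [np.float64(212.7828928563356), np.float64(211.35195853995987), np.float64(209.9210242235841)] tcp r 235.8806705015712
0.5 [np.float64(294.9), np.float64(305.0), np.float64(229.9), np.float64(231.5)] top r 202.3571310791317
0.6 [np.float64(284.7), np.float64(294.6), np.float64(228.3), np.float64(229.8)] top r 207.4838401952212
0.7 [np.float64(274.8), np.float64(284.4), np.float64(226.9), np.float64(228.2)] top r 212.23602317059027
0.8 [np.float64(265.4), np.float64(274.5), np.float64(225.7), np.float64(226.8)] top r 216.56619776381189
0.9 [np.float64(256.6), np.float64(265.1), np.float64(224.7), np.float64(225.7)] top r 220.43109830171593
1 [np.float64(248.6), np.float64(256.3), np.float64(223.9), np.float64(224.7)] top r 223.792107975694
1.1 [np.float64(241.4), np.float64(248.3), np.float64(223.3), np.float64(223.9)] top r 226.61564468808572
```

Emit:
{"name": "step_arm", "arguments": {
  "rows": [
    [[0,0,35],0],
    [[0,0,70],0],
    [[0,0,95],0],
    [[0,0,105],0],
    [[-8,0,105],0],
    [[-16,0,105],0],
    [[-24,0,105],0],
    [[-31,0,105],0],
    [[-37,0,105],0],
    [[-42,0,105],0],
    [[-46,0,105],0],
    [[-46,0,105],0]
  ]
}}

```text
time: 10.85
tool_pos: [423.2, 204.8, 119.2]
tcp_rot: [-180.0, 0.0, 117.2]
ft_force: [-0.2, -1.0, -0.9]
finger_gap: 0.1
grip_force: 0.0
```

Emit:
{"name": "step_arm", "arguments": {
  "rows": [
    [[-2,0,0],0],
    [[-4,0,0],0],
    [[-5,0,0],0],
    [[-5,0,0],0]
  ]
}}

```text
time: 11.25
tool_pos: [425.3, 200.9, 119.2]
tcp_rot: [-180.0, 0.0, 117.2]
ft_force: [-0.8, 0.4, -0.6]
finger_gap: 0.0
grip_force: 0.1
```

Emit:
{"name": "step_arm", "arguments": {
  "rows": [
    [[-1,0,0],0],
    [[-2,0,0],0],
    [[-2,0,0],0]
  ]
}}

```text
time: 11.55
tool_pos: [425.5, 200.3, 119.2]
tcp_rot: [-180.0, -0.1, 117.2]
ft_force: [-4.8, 7.0, 1.8]
finger_gap: 0.5
grip_force: 3.9
```

Emit:
{"name": "step_arm", "arguments": {
  "rows": [
    [[-1,0,0],0],
    [[-2,0,0],0],
    [[-2,0,0],0]
  ]
}}

```text
time: 11.85
tool_pos: [425.7, 200.0, 119.3]
tcp_rot: [-180.0, -0.3, 117.3]
ft_force: [-7.3, 14.8, 2.4]
finger_gap: 0.1
grip_force: 8.5
```

There's a firm stop at 16 N at the expected upright position. I'll back off, rise and check.

Emit:
{"name": "step_arm", "arguments": {
  "rows": [
    [[5,0,0],0],
    [[15,0,0],0],
    [[25,0,-20],0],
    [[40,0,-60],0],
    [[40,0,-100],0],
    [[40,0,-100],0]
  ]
}}

```text
time: 12.45
tool_pos: [411.6, 234.8, 225.9]
tcp_rot: [179.4, 0.1, 117.3]
ft_force: [0.1, 0.0, 1.1]
finger_gap: -0.3
grip_force: 0.0
```

Run:
```python
from bench import r, snapshot, get_calibration as g
from h import *
s=r.sense();print(s['tool_pos'],s['ft_force'])
W,T=g('wrist'),g('top');C=np.array([506.3,34.4,0]);t=np.radians(116.5);u=np.array([np.cos(t),np.sin(t),0]);Z=np.array([0,0,1.])
a=snapshot('scene');b=snapshot('top');S=g('scene')
for al in (0,.06,.12,.3):
    e=np.cos(al)*Z+np.sin(al)*u;print(al,[proj(c,C+170*u+80*Z+62*e).round(1) for c in (S,T)])
for q in (.48,.5236,.56):
    print(q,[proj(T,C+[80*np.cos(np.radians(x)-q),80*np.sin(np.radians(x)-q),102]).round(1) for x in (296.5,56.5,176.5)])
for n,i in (('scene',a),('top',b)):
    i=i.astype(int);m=(i[...,2]>110)&(i[...,1]<70)&(i[...,0]<80);m[:165]=0;m[310:]=0;m[:,:220]=0;m[:,400:]=0
    y,x=np.nonzero(m);print(n,len(x),x.mean(),y.mean(),x.min(),x.max(),y.min(),y.max())
A=cv2.resize(a[165:305,260:400],(400,400),interpolation=2);B=cv2.resize(b[190:310,220:360],(400,343),interpolation=2)
o=np.zeros((400,800,3),np.uint8);o[:,:400]=A;o[:343,400:]=B;cv2.imwrite('pics/end.png',o)
```

```text
[411.62860512 234.82145135 225.93625929] [0.13222674 0.03564761 1.12763955]
0 [array([364.6, 175.1]), array([240.7, 273.9])]
0.06 [array([365.3, 174.2]), array([239.4, 274.6])]
0.12 [array([366. , 173.4]), array([238.1, 275.2])]
0.3 [array([367.9, 171.4]), array([234.4, 277.2])]
0.48 [array([331.1, 247. ]), array([286.6, 220.2]), array([285.1, 272.1])]
0.5236 [array([331.1, 248.3]), array([287.8, 219.6]), array([284. , 271.4])]
0.56 [array([331. , 249.4]), array([288.8, 219.1]), array([283.1, 270.8])]
scene 94 364.5851063829787 182.61702127659575 360 369 175 191
top 17 241.35294117647058 274.0 239 243 271 278
```

View pics/end.png

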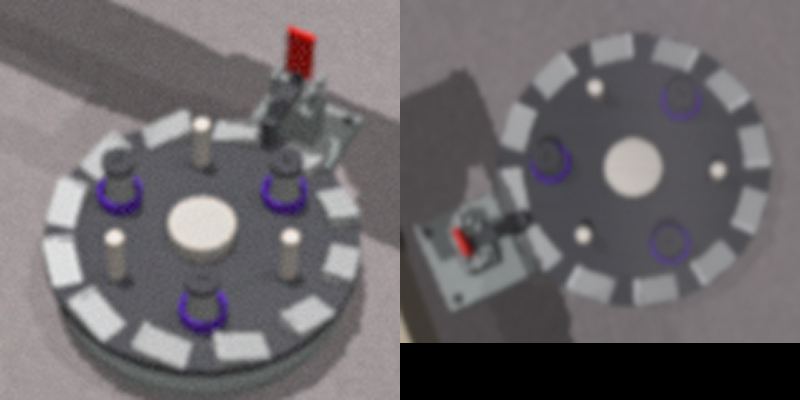

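The spur is back at its starting pixels ((301,32) in the scene half, (462,241) in the top half). The teeth line up as before, the posts have moved one notch and the barrels stand in their rings. Nothing is touching, so I'll hand in.

```bash
python3 -c "
from bench import r
print(r.hand_in())"
```

```text
the job is handed in; nothing more can be done
None
```

I handed in the job at about 12.5 s without getting a verdict back; by camera, the pawl is down in the next notch, the dial is one notch back (about 0.53 rad), and the barrels still stand in their rings.

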